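# Unlock the jaw-model case: safety tab, then latch

### The job

Unlock the jaw-model case so that its lid springs ajar: slide the safety tab away from the latch until you feel it come fully home against its hidden rubber stop, gently, because a light press of about 5 N on the stop is enough and its hook breaks at about 15 N, as it also does if the latch is pulled hard while still locked, then lift the main latch by its roller knob until it stands upright and let go. Leave everything else on the table where it is.

Things in the scene. Friction and masses are not known exactly. Their poses are not given: they have to be found in the camera images.
- case: Locked grey plastic case for jaw models, fixed; box 160 (x) x 280 (y) x 90 mm high, lid shut. Origin: centre of its underside. x points to the rear (lid hinge), -x is the front, z up; its yaw varies. A lock housing (x -145 to -80, y -140 to 80, top at z 78) is joined to the front and carries latch and tab.
- lid: The case's lid, a 15 mm slab. Origin on its hinge line along case y at the rear rim (case x 80, z 75); shut, its axes are parallel to the case's. Once the latch is out of its way a spring swings it ajar by about 0.25 rad (front edge up 40 mm); its z axis leans by that angle.
- latch: Main latch, steel. Origin on its hinge line along case y (case x -135, y 40, z 92). Down, its axes are parallel to the case's; a lever 12 mm wide, 9 high, runs 96 mm along +x over the lid's edge. Lifting swings the knob up and over towards case -x, up to 1.6 rad; its z axis leans by that angle. About 1 to 2 N at the knob moves it and it stays where left.
- latch_knob (a point): Centre of the latch's roller knob on an 8 mm stem: 24 mm in diameter, 22 mm long along case y; latch frame x 84, y 0, z 48 (50 mm above the lid). Pinch its flat ends from above; it spins freely on its pin, so the grip need not tilt on the arc of radius 97 mm about the hinge line. While locked it lifts under 3 mm, and a pull on it loads the tab's hook with twice that force.
- latch_hood (a point): Middle of the thin steel hood fixed to the latch's lever, 50 (x) x 82 (y) mm, its top 107 mm above the table; latch frame x 10 to 60, y -85 to -3. It rises with the latch and hides the tab's hook and stop.
- tab: Safety tab, steel: an upright fin 22 (x) x 10 (y) x 56 mm high on a track, on the case -y side of the latch. Origin: middle of the fin's underside, 89 mm above the table, at case x -83 and, at first, y -71 to -75; axes as the case's. It slides along case -y (away from the latch) to release it. Friction about 2.5 N; it stays where left.
- tab_grip (a point): On the fin, 42 mm above the tab's origin, 14 mm below its top: pinch it here from above across case y (10 mm thick). The hood is 20 mm away and 24 mm lower. A hidden rubber stop, set differently on each case, is met with the tab's origin at case y -79 to -115: only felt, not seen or measured. The track itself ends at -126.
- tab_hook (a point): The tab's hook, under the hood, hidden. It clears the latch only in the last millimetre before the tab touches the rubber stop, so the tab must be brought up to the stop. The stop yields about 1 mm per 10 N. The hook breaks at 16 N between tab and latch or stop, whether the tab is rammed or the locked latch is pulled.
- jaw_model: Bystander: plaster jaw model with teeth, 56 x 60 x 35 mm, standing at the left of the latch. Origin: centre of its underside.
- wax_knife: Bystander: wax spatula, 170 mm long, lying in front of the case.
- teeth_box: Bystander: open cardboard box of resin teeth, 65 x 120 x 22 mm, to the right of the case. Origin: centre of its underside.
- burner: Bystander: small glass burner, 88 mm wide, 94 mm high.
- mixing_bowl: Bystander: dark rubber bowl, 110 mm wide, 60 mm high.
- phone: Bystander: black phone, 75 x 150 x 9 mm.
- resin_jar: Bystander: jar, 60 mm wide, 85 mm high.
- carton: Bystander: flat cardboard carton, 70 x 200 x 30 mm.

How it is judged (in metres and radians):
On the way, in this order (a step that is already met when the one before it is completed fails the run):
1. the safety tab has been slid away from the latch (y of tab in the frame of case below -0.0775 m), for 0.1 s.
2. the main latch has been lifted upright (angle between latch's own z axis and vertical above 1.2 rad), for 0.1 s.
At the end, for the whole second after the job is handed in: The safety tab is slid away from the latch (its origin at case y below -76.5 mm), the latch stands upright (lifted by more than 1.2 rad), the lid stands ajar by more than 0.12 rad, lid and latch are at rest (angle between latch's own z axis and vertical above 1.2 rad and angle between lid's own z axis and vertical above 0.12 rad and y of tab in the frame of case below -0.0765 m and angular speed of each of lid, latch below 0.1 rad/s); the robot touches nothing.
It fails at once if the safety tab's hook was overloaded: more than 16 N between tab and latch (tab rammed into its stop, or latch pulled while locked) (contact force between tab and latch above 16 N).
It fails at once if a bystander was moved by more than 30 mm (distance of any of jaw_model, wax_knife, teeth_box, burner, mixing_bowl, phone, resin_jar, carton from where it was at the start of the episode above 0.03 m).
It also fails if it takes over 67 s, if anything falls off the work surface, if the arm or the gripper's body presses on something with over 40 N, if the wrist force passes 120 N, or if a joint passes its speed limit or range.

### The arm

A 6-joint arm with a two-finger parallel gripper is mounted at the origin on the work surface. World frame = base frame: x ahead of the robot, y to its left, z up, the work surface at z = 0. Lengths are in mm, angles in rad, forces in N, time in s.
With the tool pointing down it reaches from about 400 to 925 mm from the base axis. Payload 3.4 kg.
Tool frame: the origin (TCP) lies on the centre line of the jaws, within the pads' length; the fingertips stand 25 mm ahead of it and the grasp point (between the pads) lies 6 mm ahead of it (tcp_to_tips is the distance from the TCP to the fingertips, in mm); z points along the fingers, y is the line along which they close (so a half turn about z gives the same grasp; the last joint's range is limited). The gripper opens to 85 mm and grips with 20 to 120 N. Pads are 22 mm wide; open, the fingers measure 114 mm over their backs; the gripper's body (76 mm by 85 mm) begins 54 mm behind the grasp point. The pads swing forward as they close: fully open they stand 13 mm farther back than shut.
Start: joints at [1.129, 0.307, 1.506, -0, 1.328, -0.073], TCP at [207.309, 536.334, 256.305] pointing down, gripper open.
Joint ranges: [-3.12, 3.12], [-1.05, 2.28], [0.14, 2.33], [-1.42, 4.57], [0.1, 2.73], [-2.68, 2.68]. Speed limits (rad/s): [2.57, 2.57, 3.14, 3.14, 3.14, 3.14].

### API

Orientations are given as a unit quaternion [w, x, y, z].
In Python, from cell import observe, snapshot, camera_params, finish_job, tcp_to_tips gives the robot as it stands.
- The arm moves only by the shell command python3 -m handwheel 'ROWS' [FORCE]. ROWS is text: rows parted by semicolons, each of 5 numbers parted by spaces: the opening in per cent of the stroke, from 0 (shut) to 100 (fully open), then the shift along the tool's x, y, z in m, then the turn about the tool's z in rad. In form: jaw tx ty tz spin; .... A call has 1 to 20 rows; each row is the pose to reach, as a shift and turn from the pose commanded when the call began, along the tool's axes at that moment; what a row does not reach only later rows make up. A row lasts 1/12 s, in which the tool goes at most 41.7 mm and 7.16 degrees, less where a joint would pass 70% of its speed; a pose out of reach is approached as far as the arm can. A call with a gripper value outside its range is refused whole. The fingers move at their own pace and stop on an object; FORCE is the grip in N (left out, the last holds). Time passes only in rows, so rows that repeat a pose let the fingers close. It gives the time, the measured TCP pose, the force, the opening and the grip force at its end, in the units of the state.
- observe(): the state, without advancing time (a new reading comes with each control period).
- snapshot(name): name is "scene" or "top" or "wrist"; returns the picture (480x640x3 uint8, red, green, blue); there is no depth.
- camera_params(name): a dict with "camera_matrix" (3x3 intrinsics, pixels), "distortion" ([k1, k2, p1, p2, k3] as OpenCV has them; the pictures are not rectified), "camera_from_world" (4x4, takes a point from world to camera coordinates); the wrist camera has in their place "hand_eye" (4x4, takes a point from camera to tool coordinates, whose origin is the TCP and whose axes are the flange's). Camera axes: x right, y up, looking along -z (the intrinsics and any distortion apply to the point x, -y, -z); pixel columns grow to the right and rows downward; lengths in mm; the calibration is good to about 2 mm. A picture is of the moment at which its call begins: read the wrist's pose just before it. camera_params takes no time and is no camera call.
- finish_job(): hands the job in; it is judged then, once.
The state is a dict: "time": time; "joints": joint angles; "qd": joint speeds; "joint_torque": joint torques, N m; "tcp_pos": TCP position; "tcp_rot": TCP orientation; "force": force on the tool from outside, world axes, zero at the start; "torque": the same for the moment, N m; "gripper_width": finger opening in mm; "finger_force": force on a finger pad.
Only numpy, scipy, OpenCV 4.12 (cv2) and the standard library are available. Lean on these libraries where they do the work, as an engineer would, in place of code of your own. Each camera call takes 0.05 s, during which the arm holds its last target. There are 200 camera calls.

## Working session

There is one attempt and no reset: what is moved stays moved. The work goes in short steps, Python scripts to look and compute and a shell command to move; the robot and the scene stay as the last step left them, time stands still between calls to the robot, and variables do not carry over. Pictures are saved under pics/ and viewed, at most 10 in all, crops included, and the job is handed in when it is done.

```bash
mkdir -p pics; ls
python3 - <<'E'
from cell import *
import cv2,numpy as np
print(observe())
for n in("top","scene"):
    im=snapshot(n); cv2.imwrite(f"pics/{n}0.png",im[:,:,::-1])
    p=camera_params(n); print(n,np.round(p["camera_matrix"],1).tolist(),p["distortion"],np.round(p["camera_from_world"],3).tolist())
print(camera_params("wrist"),tcp_to_tips)
E
```

```text
pics
{'time': 0.0, 'joints': array([ 1.12850501e+00,  3.07562063e-01,  1.50763750e+00, -2.41813512e-06,
        1.32836477e+00, -7.34824155e-02]), 'qd': array([-1.20462948e-03,  9.81426128e-04, -4.34758246e-04, -2.46420420e-05,
        3.11044957e-05, -1.91328331e-04]), 'joint_torque': array([-1.16937448e-03, -4.57556319e+01, -2.51910549e+01, -4.10507882e-04,
        1.32978684e-02, -5.78068648e-05]), 'tcp_pos': array([207.04002741, 535.77178569, 255.40076384]), 'tcp_rot': array([-2.50291957e-04,  1.83360738e-01,  9.83045201e-01, -9.53538763e-04]), 'force': array([-0.68954556, -0.0190485 ,  0.13121757]), 'torque': array([-0.05375829, -0.02602248,  0.01053138]), 'finger_force': 0.0, 'gripper_width': 85.3912214421486}
top [[603.9, 0.0, 310.7], [0.0, 603.9, 231.0], [0.0, 0.0, 1.0]] [-0.01288567  0.          0.          0.          0.        ] [[0.022, -1.0, -0.009, 6.6], [0.989, 0.02, 0.143, -564.767], [-0.143, -0.012, 0.99, -1270.15], [0.0, 0.0, 0.0, 1.0]]
scene [[539.5, 0.0, 333.0], [0.0, 539.5, 236.0], [0.0, 0.0, 1.0]] [-0.09925235  0.          0.          0.          0.        ] [[0.261, 0.965, 0.018, -166.956], [-0.604, 0.149, 0.783, 264.931], [0.753, -0.216, 0.622, -1828.335], [0.0, 0.0, 0.0, 1.0]]
{'camera_matrix': array([[404.94485442,   0.        , 320.34250122],
       [  0.        , 404.94485442, 245.74563526],
       [  0.        ,   0.        ,   1.        ]]), 'distortion': array([-0.00720244,  0.        ,  0.        ,  0.        ,  0.        ]), 'hand_eye': array([[ 5.23587672e-05,  9.58750779e-01,  2.84248026e-01,
         7.30751304e+01],
       [ 9.99999999e-01, -5.07179655e-05, -1.31324684e-05,
        -9.59662064e-01],
       [ 1.82571722e-06,  2.84248026e-01, -9.58750781e-01,
        -1.17833544e+02],
       [ 0.00000000e+00,  0.00000000e+00,  0.00000000e+00,
         1.00000000e+00]])} 25.0
```

View pics/top0.png

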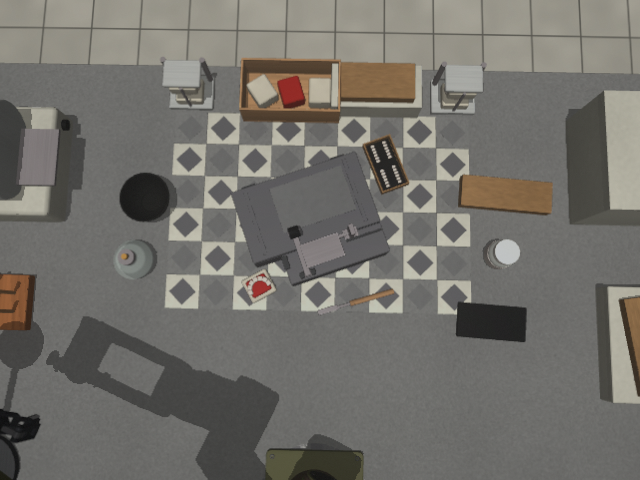

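View pics/scene0.png

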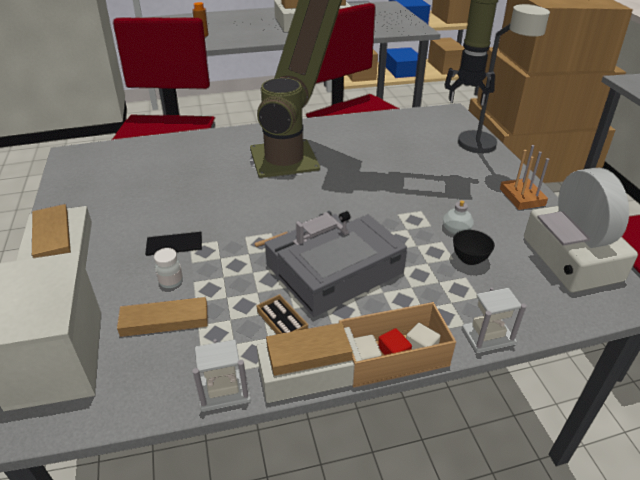

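The top view shows the case near (312,215), knob at about (293,232), hood at about (322,250) and tab fin at about (350,231). I'll enlarge it.

Run:
```python
import cv2
a=cv2.imread("pics/top0.png")[145:295,225:400]
cv2.imwrite("pics/topc.png",cv2.resize(a,None,fx=4,fy=4,interpolation=cv2.INTER_CUBIC))
```

```text
(no output)
```

View pics/topc.png

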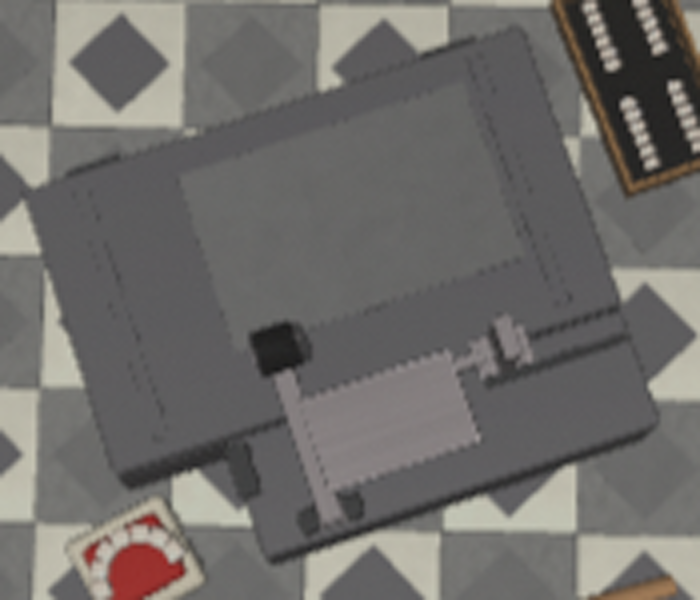

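```bash
cat > h.py <<'E'
import cv2,numpy as np
from scipy.optimize import least_squares
from cell import *
def proj(n,P,T=None):
    p=camera_params(n); M=p["camera_from_world"] if T is None else T
    c=np.atleast_2d(P)@M[:3,:3].T+M[:3,3]; c=c*[1,-1,-1]
    return cv2.projectPoints(c,np.zeros(3),np.zeros(3),p["camera_matrix"],np.array(p["distortion"]))[0][:,0]
def wristT():
    from scipy.spatial.transform import Rotation as R
    o=observe(); T=np.eye(4); T[:3,:3]=R.from_quat(np.roll(o["tcp_rot"],-1)).as_matrix(); T[:3,3]=o["tcp_pos"]
    return np.linalg.inv(T@camera_params("wrist")["hand_eye"])
def world(q,P):
    c,s=np.cos(q[2]),np.sin(q[2]); P=np.atleast_2d(P)
    return np.c_[q[0]+c*P[:,0]-s*P[:,1],q[1]+s*P[:,0]+c*P[:,1],P[:,2]]
def fit(n,L,uv,q0,T=None):
    r=least_squares(lambda q:(proj(n,world(q,L),T)-uv).ravel(),q0,x_scale=[10,10,.1])
    return r.x,r.fun.reshape(-1,2)
E
python3 - <<'E'
from h import *
L=np.array([[80,140,90],[80,-140,90],[-145,-140,78],[-145,80,78],[-51,40,140],[-83,-73,145]],float)
c=np.array([[28,190],[522,28],[655,415],[270,555],[279,348],[514,340]],float)
uv=c/4+[225,145]-.375
q,r=fit("top",L,uv,[580,0,.3]);print(q,r.round(1).tolist())
np.save("q.npy",q)
print(world(q,[[-83,-73,131],[-51,40,140]]))
o=observe();print(o["tcp_pos"],o["tcp_rot"])
from scipy.spatial.transform import Rotation as R
Rm=R.from_quat(np.roll(o["tcp_rot"],-1)).as_matrix();print(Rm.round(3), q[2], np.arctan2(Rm[1,1],Rm[0,1]))
E
```

```text
[6.09832283e+02 3.03825774e+01 3.49748908e-01] [[-1.3, -0.1], [0.4, -1.4], [2.4, 2.0], [-0.8, 0.9], [-0.3, 0.0], [-0.4, -1.5]]
[[556.87152426 -66.63885363 131.        ]
 [548.21340752  50.48517044 140.        ]]
[207.05975672 535.80656295 255.4770709 ] [-2.32270922e-04  1.83362119e-01  9.83045011e-01 -8.86036439e-04]
[[-0.933  0.361 -0.001]
 [ 0.361  0.933 -0.002]
 [ 0.    -0.002 -1.   ]] 0.3497489075111888 1.2019853436342331
```

```bash
cat >> h.py <<'E'
def delta(target,yaw=None):
    from scipy.spatial.transform import Rotation as R
    o=observe(); Rm=R.from_quat(np.roll(o["tcp_rot"],-1)).as_matrix()
    d=Rm.T@(np.array(target)-o["tcp_pos"])/1000
    s=0 if yaw is None else (np.arctan2(Rm[1,1],Rm[0,1])-(yaw+np.pi/2)+np.pi)%(2*np.pi)-np.pi
    print("t",d.round(4),"spin",round(s,4),"F",o["force"].round(2),"w",round(o["gripper_width"],2),"t",round(o["time"],2),o["joints"].round(2))
E
python3 -c "
from h import *
q=np.load('q.npy'); delta([557,-67,255],q[2])"
```

```text
t [-0.5437 -0.4361  0.0012] spin -0.7186 F [ 0.61  0.57 -0.49] w 85.58 t 0.1 [ 1.13  0.31  1.51 -0.    1.33 -0.07]
```

```bash
python3 -m handwheel '60 -0.27 -0.22 0 -0.36;60 -0.544 -0.436 0 -0.719;60 -0.544 -0.436 0 -0.719;60 -0.544 -0.436 0 -0.719;60 -0.544 -0.436 0 -0.719;60 -0.544 -0.436 0 -0.719;60 -0.544 -0.436 0 -0.719;60 -0.544 -0.436 0 -0.719;60 -0.544 -0.436 0 -0.719;60 -0.544 -0.436 0 -0.719;60 -0.544 -0.436 0 -0.719;60 -0.544 -0.436 0 -0.719;60 -0.544 -0.436 0 -0.719;60 -0.544 -0.436 0 -0.719;60 -0.544 -0.436 0 -0.719;60 -0.544 -0.436 0 -0.719;60 -0.544 -0.436 0 -0.719;60 -0.544 -0.436 0 -0.719;60 -0.544 -0.436 0 -0.719;60 -0.544 -0.436 0 -0.719' 20
python3 -c "
from h import *
q=np.load('q.npy'); delta([557,-67,255],q[2])"
```

```text
time: 1.77
tcp_pos: [556.8, -66.4, 255.5]
tcp_rot: [-0.001, -0.173, 0.985, 0.001]
force: [-0.5, 1.9, 0.1]
gripper_width: 51.2
finger_force: 0.0
t [ 0.0001 -0.0006  0.0005] spin -0.0011 F [-0.45  1.89  0.13] w 51.23 t 1.77 [-0.19  0.29  1.54  0.    1.32 -2.11]
```

Run:
```python
from h import *
q=np.load('q.npy')
T=wristT(); np.save("T1.npy",T); im=snapshot("wrist"); cv2.imwrite("pics/w1.png",im[:,:,::-1])
print(proj("wrist",world(q,[[-83,-73,145],[-51,40,140],[-145,-140,78]]),T))
```

```text
[[320.03046708 255.41360838]
 [500.01791042 301.18165863]
 [225.1305417  143.24005146]]
```

View pics/w1.png

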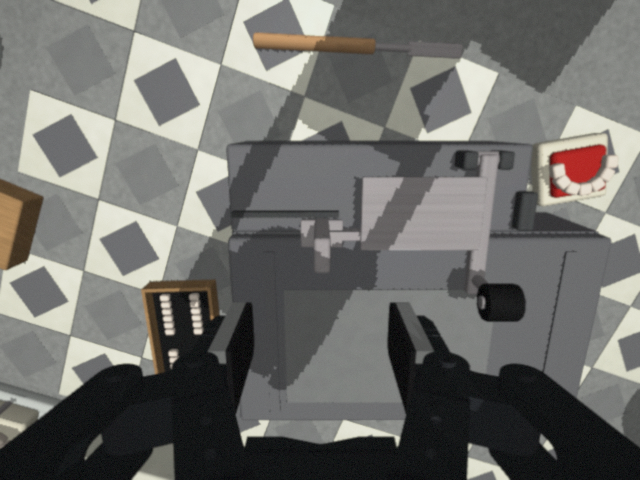

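```bash
python3 -m handwheel '32 0 0.001 0.03 0;32 0 0.001 0.06 0;32 0 0.001 0.09 0;32 0 0.001 0.105 0;32 0 0.001 0.118 0;32 0 0.001 0.118 0;32 0 0.001 0.118 0;32 0 0.001 0.118 0' 20
python3 - <<'E'
from h import *
q=np.load('q.npy')
delta([557,-67,137],q[2])
im=snapshot("wrist"); cv2.imwrite("pics/w2.png",im[120:,:,::-1])
delta([557,-67,137],q[2])
E
```

```text
time: 2.48
tcp_pos: [557.3, -64.4, 139.3]
tcp_rot: [0.001, -0.175, 0.985, -0.0]
force: [0.0, -0.5, -0.2]
gripper_width: 27.5
finger_force: 0.0
t [ 0.0012 -0.0023  0.0023] spin 0.002 F [ 0.03 -0.5  -0.18] w 27.49 t 2.48 [-0.19  0.4   1.69  0.    1.05 -2.11]
t [ 0.0015 -0.0019  0.0027] spin 0.0017 F [-0.19 -0.4  -0.29] w 27.23 t 2.53 [-0.19  0.4   1.69  0.    1.05 -2.11]
```

View pics/w2.png

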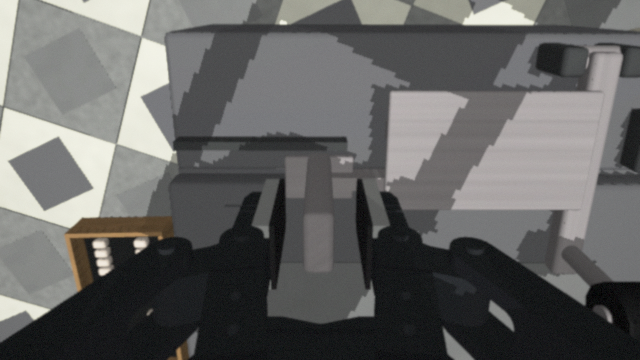

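The fin stands between the pads, centred at about column 318 against 321 for the pads. Closing now.

```bash
cat > chk.py <<'E'
# prints force along tool y; exit 1 if above limit
import sys,numpy as np
from cell import observe
from scipy.spatial.transform import Rotation as R
o=observe(); Rm=R.from_quat(np.roll(o["tcp_rot"],-1)).as_matrix(); f=Rm.T@o["force"]
y=np.array([-np.sin(.3497),np.cos(.3497),0])@o["tcp_pos"]
print(f"t {o['time']:.2f} Fx {f[0]:.2f} Fy {f[1]:.2f} Fz {f[2]:.2f} y {y:.2f} w {o['gripper_width']:.1f} ff {o['finger_force']:.1f}")
sys.exit(f[1]>float(sys.argv[1]))
E
python3 -m handwheel '10 0 -0.0005 0 0;0 0 -0.0005 0 0;0 0 -0.0005 0 0;0 0 -0.0005 0 0;0 0 -0.0005 0 0;0 0 -0.0005 0 0;0 0 -0.0005 0 0;0 0 -0.0005 0 0' 25 >/dev/null; python3 chk.py 99
python3 -m handwheel '0 0 0 0 0;0 0 0 0 0'>/dev/null; python3 chk.py 99
python3 -m handwheel '0 0 0 0 0;0 0 0 0 0'>/dev/null; python3 chk.py 99
python3 -m handwheel '0 0 -0.0005 0 0;0 0 -0.0005 0 0'>/dev/null; python3 chk.py 99
python3 -m handwheel '0 0 -0.0005 0 0;0 0 -0.0005 0 0'>/dev/null; python3 chk.py 99
python3 -m handwheel '0 0 -0.0005 0 0;0 0 -0.0005 0 0'>/dev/null; python3 chk.py 99
python3 -m handwheel '0 0 -0.0005 0 0;0 0 -0.0005 0 0'>/dev/null; python3 chk.py 99
```

```text
t 3.20 Fx -0.39 Fy 2.47 Fz -6.67 y -253.06 w 9.7 ff 29.7
t 3.37 Fx -0.19 Fy 2.29 Fz -6.52 y -253.06 w 9.5 ff 29.7
t 3.53 Fx 1.04 Fy 2.14 Fz -6.18 y -253.06 w 9.8 ff 29.7
t 3.70 Fx -0.47 Fy 2.42 Fz -6.43 y -253.52 w 9.3 ff 29.7
t 3.87 Fx -0.22 Fy 2.19 Fz -6.05 y -254.00 w 9.1 ff 29.7
t 4.03 Fx -1.05 Fy 1.57 Fz -6.30 y -254.50 w 9.9 ff 29.8
t 4.20 Fx 0.73 Fy 2.44 Fz -6.85 y -255.01 w 9.4 ff 29.8False
False
False
False
False
False
False
```

```bash
sed -i 's/sys.exit(\(.*\))$/sys.exit(int(\1))/' chk.py
python3 -m handwheel '0 0 -0.0005 0 0;0 0 -0.001 0 0;0 0 -0.001 0 0'>/dev/null; python3 chk.py 4.2 &&
python3 -m handwheel '0 0 -0.0005 0 0;0 0 -0.0005 0 0'>/dev/null; python3 chk.py 4.2 &&
python3 -m handwheel '0 0 -0.0005 0 0;0 0 -0.0005 0 0'>/dev/null && python3 chk.py 4.2 &&
python3 -m handwheel '0 0 -0.0005 0 0;0 0 -0.0005 0 0'>/dev/null && python3 chk.py 4.2 &&
python3 -m handwheel '0 0 -0.0005 0 0;0 0 -0.0005 0 0'>/dev/null && python3 chk.py 4.2 &&
python3 -m handwheel '0 0 -0.0005 0 0;0 0 -0.0005 0 0'>/dev/null && python3 chk.py 4.2 &&
python3 -m handwheel '0 0 -0.0005 0 0;0 0 -0.0005 0 0'>/dev/null && python3 chk.py 4.2 &&
python3 -m handwheel '0 0 -0.0005 0 0;0 0 -0.0005 0 0'>/dev/null && python3 chk.py 4.2 &&
python3 -m handwheel '0 0 -0.0005 0 0;0 0 -0.0005 0 0'>/dev/null && python3 chk.py 4.2 &&
python3 -m handwheel '0 0 -0.0005 0 0;0 0 -0.0005 0 0'>/dev/null && python3 chk.py 4.2 &&
python3 -m handwheel '0 0 -0.0005 0 0;0 0 -0.0005 0 0'>/dev/null && python3 chk.py 4.2 &&
python3 -m handwheel '0 0 -0.0005 0 0;0 0 -0.0005 0 0'>/dev/null && python3 chk.py 4.2 &&
python3 -m handwheel '0 0 -0.0005 0 0;0 0 -0.0005 0 0'>/dev/null && python3 chk.py 4.2 &&
python3 -m handwheel '0 0 -0.0005 0 0;0 0 -0.0005 0 0'>/dev/null && python3 chk.py 4.2 &&
python3 -m handwheel '0 0 -0.0005 0 0;0 0 -0.0005 0 0'>/dev/null && python3 chk.py 4.2 &&
python3 -m handwheel '0 0 -0.0005 0 0;0 0 -0.0005 0 0'>/dev/null && python3 chk.py 4.2 &&
python3 -m handwheel '0 0 -0.0005 0 0;0 0 -0.0005 0 0'>/dev/null && python3 chk.py 4.2 &&
python3 -m handwheel '0 0 -0.0005 0 0;0 0 -0.0005 0 0'>/dev/null && python3 chk.py 4.2 &&
python3 -m handwheel '0 0 -0.0005 0 0;0 0 -0.0005 0 0'>/dev/null && python3 chk.py 4.2 &&
python3 -m handwheel '0 0 -0.0005 0 0;0 0 -0.0005 0 0'>/dev/null && python3 chk.py 4.2 &&
python3 -m handwheel '0 0 -0.0005 0 0;0 0 -0.0005 0 0'>/dev/null && python3 chk.py 4.2
```

```text
t 4.45 Fx -0.35 Fy 2.35 Fz -6.94 y -255.98 w 9.6 ff 29.8
t 4.62 Fx -0.58 Fy 2.19 Fz -7.89 y -256.52 w 9.2 ff 29.8
t 4.78 Fx -0.52 Fy 1.99 Fz -6.84 y -257.02 w 10.0 ff 29.7
t 4.95 Fx -0.56 Fy 2.92 Fz -6.06 y -257.49 w 9.4 ff 29.8
t 5.12 Fx -0.44 Fy 2.51 Fz -6.92 y -258.01 w 9.5 ff 29.8
t 5.28 Fx 0.56 Fy 3.51 Fz -6.02 y -258.49 w 9.5 ff 29.8
t 5.45 Fx 0.64 Fy 3.03 Fz -7.06 y -258.98 w 9.3 ff 29.8
t 5.62 Fx -0.09 Fy 2.98 Fz -7.85 y -259.52 w 9.2 ff 29.8
t 5.78 Fx 0.56 Fy 2.10 Fz -6.65 y -259.99 w 10.0 ff 29.7
t 5.95 Fx -0.51 Fy 1.50 Fz -6.10 y -260.49 w 9.2 ff 29.7
t 6.12 Fx 0.19 Fy 2.52 Fz -6.05 y -261.01 w 9.5 ff 29.7
t 6.28 Fx 0.62 Fy 2.75 Fz -7.03 y -261.49 w 9.6 ff 29.8
t 6.45 Fx 1.07 Fy 2.32 Fz -6.58 y -262.01 w 9.5 ff 29.7
t 6.62 Fx -0.24 Fy 2.82 Fz -6.55 y -262.49 w 9.2 ff 29.7
t 6.78 Fx 0.70 Fy 2.50 Fz -6.42 y -262.97 w 9.7 ff 29.7
t 6.95 Fx -0.04 Fy 2.53 Fz -6.74 y -263.51 w 9.6 ff 29.7
t 7.12 Fx -0.06 Fy 1.28 Fz -6.50 y -264.00 w 9.4 ff 29.7
t 7.28 Fx -0.51 Fy 1.71 Fz -5.88 y -264.50 w 9.5 ff 29.7
t 7.45 Fx -0.67 Fy 1.84 Fz -6.78 y -265.00 w 9.7 ff 29.7
t 7.62 Fx 0.02 Fy 2.09 Fz -6.03 y -265.48 w 9.7 ff 29.7
t 7.78 Fx -0.46 Fy 2.74 Fz -5.77 y -266.01 w 9.6 ff 29.7
```

```bash
set -e
python3 -m handwheel '0 0 -0.0005 0 0;0 0 -0.0005 0 0'>/dev/null && python3 chk.py 4.3
python3 -m handwheel '0 0 -0.0005 0 0;0 0 -0.0005 0 0'>/dev/null && python3 chk.py 4.3
python3 -m handwheel '0 0 -0.0005 0 0;0 0 -0.0005 0 0'>/dev/null && python3 chk.py 4.3
python3 -m handwheel '0 0 -0.0005 0 0;0 0 -0.0005 0 0'>/dev/null && python3 chk.py 4.3
python3 -m handwheel '0 0 -0.0005 0 0;0 0 -0.0005 0 0'>/dev/null && python3 chk.py 4.3
python3 -m handwheel '0 0 -0.0005 0 0;0 0 -0.0005 0 0'>/dev/null && python3 chk.py 4.3
python3 -m handwheel '0 0 -0.0005 0 0;0 0 -0.0005 0 0'>/dev/null && python3 chk.py 4.3
python3 -m handwheel '0 0 -0.0005 0 0;0 0 -0.0005 0 0'>/dev/null && python3 chk.py 4.3
python3 -m handwheel '0 0 -0.0005 0 0;0 0 -0.0005 0 0'>/dev/null && python3 chk.py 4.3
python3 -m handwheel '0 0 -0.0005 0 0;0 0 -0.0005 0 0'>/dev/null && python3 chk.py 4.3
python3 -m handwheel '0 0 -0.0005 0 0;0 0 -0.0005 0 0'>/dev/null && python3 chk.py 4.3
python3 -m handwheel '0 0 -0.0005 0 0;0 0 -0.0005 0 0'>/dev/null && python3 chk.py 4.3
python3 -m handwheel '0 0 -0.0005 0 0;0 0 -0.0005 0 0'>/dev/null && python3 chk.py 4.3
python3 -m handwheel '0 0 -0.0005 0 0;0 0 -0.0005 0 0'>/dev/null && python3 chk.py 4.3
python3 -m handwheel '0 0 -0.0005 0 0;0 0 -0.0005 0 0'>/dev/null && python3 chk.py 4.3
python3 -m handwheel '0 0 -0.0005 0 0;0 0 -0.0005 0 0'>/dev/null && python3 chk.py 4.3
python3 -m handwheel '0 0 -0.0005 0 0;0 0 -0.0005 0 0'>/dev/null && python3 chk.py 4.3
python3 -m handwheel '0 0 -0.0005 0 0;0 0 -0.0005 0 0'>/dev/null && python3 chk.py 4.3
python3 -m handwheel '0 0 -0.0005 0 0;0 0 -0.0005 0 0'>/dev/null && python3 chk.py 4.3
python3 -m handwheel '0 0 -0.0005 0 0;0 0 -0.0005 0 0'>/dev/null && python3 chk.py 4.3
python3 -m handwheel '0 0 -0.0005 0 0;0 0 -0.0005 0 0'>/dev/null && python3 chk.py 4.3
python3 -m handwheel '0 0 -0.0005 0 0;0 0 -0.0005 0 0'>/dev/null && python3 chk.py 4.3
python3 -m handwheel '0 0 -0.0005 0 0;0 0 -0.0005 0 0'>/dev/null && python3 chk.py 4.3
python3 -m handwheel '0 0 -0.0005 0 0;0 0 -0.0005 0 0'>/dev/null && python3 chk.py 4.3
python3 -m handwheel '0 0 -0.0005 0 0;0 0 -0.0005 0 0'>/dev/null && python3 chk.py 4.3
python3 -m handwheel '0 0 -0.0005 0 0;0 0 -0.0005 0 0'>/dev/null && python3 chk.py 4.3
python3 -m handwheel '0 0 -0.0005 0 0;0 0 -0.0005 0 0'>/dev/null && python3 chk.py 4.3
python3 -m handwheel '0 0 -0.0005 0 0;0 0 -0.0005 0 0'>/dev/null && python3 chk.py 4.3
python3 -m handwheel '0 0 -0.0005 0 0;0 0 -0.0005 0 0'>/dev/null && python3 chk.py 4.3
python3 -m handwheel '0 0 -0.0005 0 0;0 0 -0.0005 0 0'>/dev/null && python3 chk.py 4.3
```

```text
t 7.95 Fx -0.32 Fy 2.88 Fz -7.26 y -266.49 w 9.5 ff 29.7
t 8.12 Fx -0.13 Fy 1.85 Fz -6.66 y -267.00 w 9.5 ff 29.7
t 8.28 Fx -0.23 Fy 1.93 Fz -7.29 y -267.52 w 9.7 ff 29.7
t 8.45 Fx 0.37 Fy 2.91 Fz -7.08 y -268.00 w 9.7 ff 29.7
t 8.62 Fx -0.41 Fy 2.51 Fz -7.01 y -268.50 w 9.5 ff 29.7
t 8.78 Fx 0.10 Fy 2.81 Fz -6.66 y -269.00 w 9.4 ff 29.7
t 8.95 Fx 0.98 Fy 1.61 Fz -6.21 y -269.51 w 9.6 ff 29.7
t 9.12 Fx 1.03 Fy 1.87 Fz -6.54 y -270.01 w 9.5 ff 29.7
t 9.28 Fx -0.45 Fy 1.81 Fz -6.32 y -270.51 w 9.2 ff 29.7
t 9.45 Fx 0.00 Fy 2.10 Fz -6.89 y -271.01 w 9.2 ff 29.7
t 9.62 Fx -0.26 Fy 1.88 Fz -7.03 y -271.51 w 9.4 ff 29.7
t 9.78 Fx -0.09 Fy 2.14 Fz -6.94 y -272.00 w 9.8 ff 29.7
t 9.95 Fx -0.09 Fy 2.28 Fz -6.43 y -272.50 w 9.5 ff 29.7
t 10.12 Fx 0.47 Fy 2.11 Fz -6.39 y -273.01 w 9.6 ff 29.7
t 10.28 Fx -0.21 Fy 2.81 Fz -5.76 y -273.50 w 9.6 ff 29.7
t 10.45 Fx -0.06 Fy 2.41 Fz -5.90 y -274.00 w 9.8 ff 29.7
t 10.62 Fx 0.11 Fy 0.96 Fz -6.13 y -274.51 w 10.2 ff 29.7
t 10.78 Fx 0.12 Fy 2.22 Fz -6.85 y -275.04 w 9.9 ff 29.7
t 10.95 Fx 0.11 Fy 2.22 Fz -6.58 y -275.50 w 9.4 ff 29.7
t 11.12 Fx 0.11 Fy 2.33 Fz -6.36 y -276.00 w 9.2 ff 29.7
t 11.28 Fx 0.12 Fy 1.25 Fz -6.80 y -276.50 w 9.8 ff 29.7
t 11.45 Fx 0.72 Fy 2.18 Fz -6.99 y -276.98 w 9.4 ff 29.7
t 11.62 Fx 0.12 Fy 2.59 Fz -6.97 y -277.50 w 9.5 ff 29.7
t 11.78 Fx 0.49 Fy 1.90 Fz -6.27 y -278.02 w 9.6 ff 29.7
t 11.95 Fx -0.10 Fy 2.80 Fz -6.68 y -278.50 w 9.7 ff 29.7
t 12.12 Fx 1.37 Fy 1.81 Fz -6.87 y -279.01 w 9.7 ff 29.7
t 12.28 Fx 1.14 Fy 2.79 Fz -6.41 y -279.50 w 9.5 ff 29.7
t 12.45 Fx 0.09 Fy 2.36 Fz -6.26 y -280.00 w 9.3 ff 29.7
t 12.62 Fx -0.64 Fy 2.32 Fz -6.47 y -280.50 w 9.6 ff 29.7
t 12.78 Fx 0.14 Fy 2.55 Fz -6.95 y -280.90 w 9.5 ff 29.8
```

```bash
set -e
python3 -m handwheel '0 0 0 0 0'>/dev/null && python3 chk.py 4.3
python3 -m handwheel '0 0 -0.0005 0 0;0 0 -0.0005 0 0'>/dev/null && python3 chk.py 4.3
python3 -m handwheel '0 0 -0.0005 0 0;0 0 -0.0005 0 0'>/dev/null && python3 chk.py 4.3
python3 -m handwheel '0 0 -0.0005 0 0;0 0 -0.0005 0 0'>/dev/null && python3 chk.py 4.3
python3 -m handwheel '0 0 -0.0005 0 0;0 0 -0.0005 0 0'>/dev/null && python3 chk.py 4.3
python3 -m handwheel '0 0 -0.0005 0 0;0 0 -0.0005 0 0'>/dev/null && python3 chk.py 4.3
python3 -m handwheel '0 0 -0.0005 0 0;0 0 -0.0005 0 0'>/dev/null && python3 chk.py 4.3
python3 -m handwheel '0 0 -0.0005 0 0;0 0 -0.0005 0 0'>/dev/null && python3 chk.py 4.3
python3 -m handwheel '0 0 -0.0005 0 0;0 0 -0.0005 0 0'>/dev/null && python3 chk.py 4.3
python3 -m handwheel '0 0 -0.0005 0 0;0 0 -0.0005 0 0'>/dev/null && python3 chk.py 4.3
python3 -m handwheel '0 0 -0.0005 0 0;0 0 -0.0005 0 0'>/dev/null && python3 chk.py 4.3
python3 -m handwheel '0 0 -0.0005 0 0;0 0 -0.0005 0 0'>/dev/null && python3 chk.py 4.3
python3 -m handwheel '0 0 -0.0005 0 0;0 0 -0.0005 0 0'>/dev/null && python3 chk.py 4.3
python3 -m handwheel '0 0 -0.0005 0 0;0 0 -0.0005 0 0'>/dev/null && python3 chk.py 4.3
python3 -m handwheel '0 0 -0.0005 0 0;0 0 -0.0005 0 0'>/dev/null && python3 chk.py 4.3
python3 -m handwheel '0 0 -0.0005 0 0;0 0 -0.0005 0 0'>/dev/null && python3 chk.py 4.3
```

```text
t 12.87 Fx -0.42 Fy 3.90 Fz -6.90 y -280.90 w 9.7 ff 29.8
t 13.03 Fx -0.70 Fy 3.67 Fz -6.80 y -281.06 w 9.4 ff 29.8
t 13.20 Fx -0.28 Fy 4.50 Fz -7.07 y -281.23 w 9.3 ff 29.9
```

```bash
set -e
python3 -m handwheel '0 0 0 0 0;0 0 0 0 0'>/dev/null && python3 chk.py 6.5
python3 -m handwheel '0 0 -0.0005 0 0;0 0 -0.0005 0 0'>/dev/null && python3 chk.py 6.5
python3 -m handwheel '0 0 0 0 0'>/dev/null && python3 chk.py 6.5
python3 -m handwheel '0 0 -0.0005 0 0;0 0 -0.0005 0 0'>/dev/null && python3 chk.py 6.5
python3 -m handwheel '0 0 0 0 0'>/dev/null && python3 chk.py 6.5
python3 -m handwheel '0 0 -0.0005 0 0;0 0 -0.0005 0 0'>/dev/null && python3 chk.py 6.5
python3 -m handwheel '0 0 0 0 0'>/dev/null && python3 chk.py 6.5
```

```text
t 13.37 Fx 0.43 Fy 4.79 Fz -7.18 y -281.19 w 9.6 ff 29.9
t 13.53 Fx 0.07 Fy 6.65 Fz -7.83 y -281.37 w 9.3 ff 29.9
```

```bash
python3 -m handwheel '0 0 -0.0003 0 0;0 0 -0.0005 0 0;0 0 -0.0005 0 0'>/dev/null ; python3 chk.py 99
python3 -m handwheel '0 0 0 0 0'>/dev/null; python3 chk.py 99
```

```text
t 13.78 Fx -0.34 Fy 6.71 Fz -7.44 y -281.50 w 9.6 ff 30.0
t 13.87 Fx -0.73 Fy 6.38 Fz -7.51 y -281.50 w 9.7 ff 30.0
```

```bash
python3 -m handwheel '0 0 -0.0003 0 0;0 0 -0.0005 0 0;0 0 -0.0005 0 0;0 0 -0.0005 0 0'>/dev/null ; python3 chk.py 99
python3 -m handwheel '32 0 0.0012 0 0;32 0 0.0012 0 0;32 0 0.0012 0 0;32 0 0.0012 0 0;40 0 0.0012 -0.03 0;40 0 0.0012 -0.06 0;40 0 0.0012 -0.1 0;40 0 0.0012 -0.1 0;40 0 0.0012 -0.1 0'
python3 - <<'E'
from h import *
q=np.load('q.npy')
T=wristT(); im=snapshot("wrist"); cv2.imwrite("pics/w3.png",im[:,:,::-1])
for y in(-100,-101,-102):print(y,proj("wrist",world(q,[[-83,y,145]]),T))
k=world(q,[[-51,40,140]])[0];print(k,proj("wrist",k,T)); delta(k+[0,0,6],q[2])
E
```

```text
t 14.20 Fx -1.36 Fy 6.78 Fz -8.62 y -281.68 w 9.7 ff 30.0
time: 14.95
tcp_pos: [569.3, -94.3, 241.1]
tcp_rot: [0.003, -0.174, 0.985, -0.001]
force: [-0.3, -0.1, -1.0]
gripper_width: 34.2
finger_force: 0.0
-100 [[327.29285681 258.41120125]]
-101 [[325.49485369 258.40902266]]
-102 [[323.69689774 258.40684052]]
[548.21340752  50.48517044 140.        ] [[563.62166579 307.26491569]]
t [-0.0309  0.1425  0.0929] spin 0.0001 F [-0.03  0.59  0.05] w 34.29 t 15.0 [-0.24  0.32  1.53 -0.    1.29 -2.16]
```

View pics/w3.png

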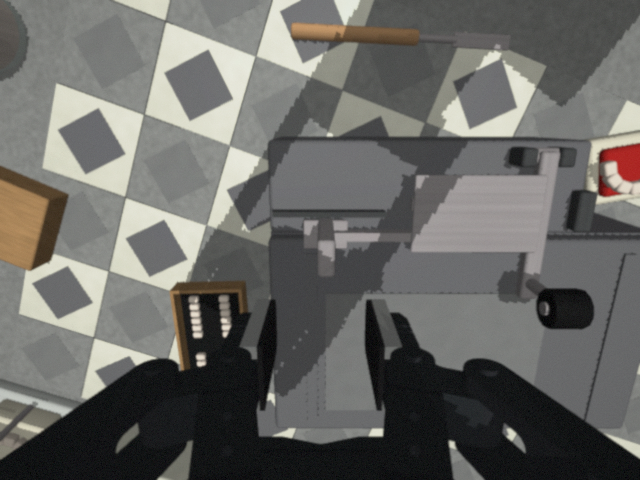

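```bash
python3 -m handwheel '50 -0.015 0.04 0 0;50 -0.031 0.08 0 0;50 -0.031 0.12 0 0;50 -0.031 0.144 0 0;50 -0.031 0.144 0.01 0;50 -0.031 0.144 0.04 0;50 -0.031 0.144 0.065 0;50 -0.031 0.144 0.065 0;50 -0.031 0.144 0.065 0'  20
python3 - <<'E'
from h import *
q=np.load('q.npy')
T=wristT(); im=snapshot("wrist"); cv2.imwrite("pics/w4.png",im[:,:,::-1])
k=world(q,[[-51,41,140]])[0];print(proj("wrist",k,T)); delta(k+[0,0,6],q[2])
E
```

```text
time: 15.75
tcp_pos: [545.1, 51.8, 170.7]
tcp_rot: [-0.003, -0.174, 0.985, 0.0]
force: [0.4, 1.1, 0.1]
gripper_width: 42.7
finger_force: 0.0
[[317.7038935  321.96937369]]
t [-0.0011 -0.0008  0.0263] spin -0.0001 F [-0.28  0.09 -0.01] w 42.34 t 15.8 [ 0.02  0.35  1.67 -0.    1.12 -1.9 ]
```

View pics/w4.png

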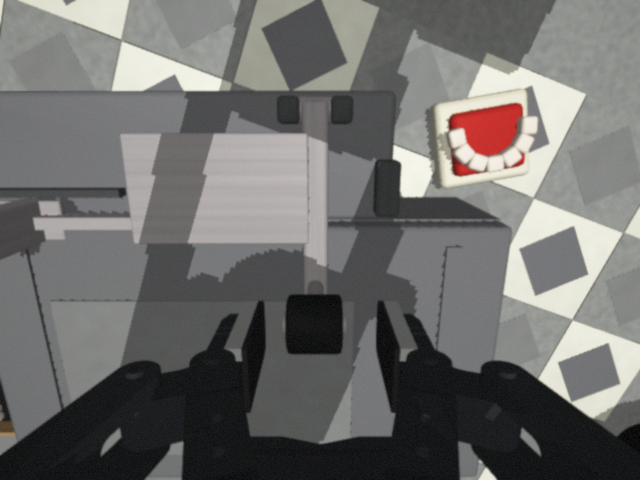

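```bash
python3 -m handwheel '50 -0.0015 -0.0018 0.015 0;50 -0.0015 -0.0018 0.0265 0;50 -0.0015 -0.0018 0.0265 0;50 -0.0015 -0.0018 0.0265 0;20 -0.0015 -0.0018 0.0265 0;10 -0.0015 -0.0018 0.0265 0;0 -0.0015 -0.0018 0.0265 0;0 -0.0015 -0.0018 0.0265 0;0 -0.0015 -0.0018 0.0265 0;0 -0.0015 -0.0018 0.0265 0;0 -0.0015 -0.0018 0.0265 0'  20
python3 chk.py 99
python3 -m handwheel '0 0 0 0 0;0 0 0 0 0'>/dev/null; python3 chk.py 99
python3 -m handwheel '0 0 0 -0.001 0;0 0 0 -0.001 0'>/dev/null; python3 chk.py 99
python3 -m handwheel '0 0.0005 0 -0.001 0;0 0.0005 0 -0.001 0'>/dev/null; python3 chk.py 99
```

```text
time: 16.72
tcp_pos: [550.4, 51.1, 147.9]
tcp_rot: [0.001, -0.174, 0.985, -0.0]
force: [1.0, -1.7, 5.7]
gripper_width: 21.3
finger_force: 27.7
t 16.72 Fx -0.40 Fy -1.98 Fz -5.70 y -140.56 w 21.3 ff 27.7
t 16.88 Fx -1.29 Fy -1.69 Fz -6.54 y -140.56 w 21.5 ff 27.8
t 17.05 Fx -2.75 Fy -2.50 Fz -1.71 y -140.53 w 21.8 ff 27.2
t 17.22 Fx -2.90 Fy -2.70 Fz -1.94 y -140.51 w 21.7 ff 27.2
```

```bash
cat > chk2.py <<'E'
import sys,numpy as np
from cell import observe
from scipy.spatial.transform import Rotation as R
o=observe(); Rm=R.from_quat(np.roll(o["tcp_rot"],-1)).as_matrix(); f=Rm.T@o["force"]
r=-.5*f[0]+.87*f[2]
print(f"t {o['time']:.2f} F {f.round(1)} res {r:.2f} z {o['tcp_pos'][2]:.2f} w {o['gripper_width']:.1f} ff {o['finger_force']:.1f}")
sys.exit(int(r>4.5))
E
set -e
python3 chk2.py
python3 -m handwheel '0 0.0005 0 -0.001 0;0 0.0005 0 -0.001 0'>/dev/null; python3 chk2.py
python3 -m handwheel '0 0.0005 0 -0.001 0;0 0.0005 0 -0.001 0'>/dev/null; python3 chk2.py
python3 -m handwheel '0 0.0005 0 -0.001 0;0 0.0005 0 -0.001 0'>/dev/null; python3 chk2.py
python3 -m handwheel '0 0.0005 0 -0.001 0;0 0.0005 0 -0.001 0'>/dev/null; python3 chk2.py
python3 -m handwheel '0 0.0005 0 -0.001 0;0 0.0005 0 -0.001 0'>/dev/null; python3 chk2.py
python3 -m handwheel '0 0.0005 0 -0.001 0;0 0.0005 0 -0.001 0'>/dev/null; python3 chk2.py
python3 -m handwheel '0 0.0005 0 -0.001 0;0 0.0005 0 -0.001 0'>/dev/null; python3 chk2.py
```

```text
t 17.22 F [-2.9 -2.7 -1.9] res -0.24 z 149.09 w 21.7 ff 27.2
t 17.38 F [-4.  -3.2 -1.6] res 0.59 z 150.11 w 21.6 ff 27.1
t 17.55 F [-2.8 -2.9 -2.2] res -0.49 z 151.11 w 21.5 ff 27.2
t 17.72 F [-3.9 -3.8 -1.7] res 0.51 z 152.11 w 21.8 ff 27.2
t 17.88 F [-3.5 -3.7 -1.6] res 0.33 z 153.05 w 21.6 ff 27.2
t 18.05 F [-4.1 -4.1 -2.6] res -0.21 z 153.99 w 22.0 ff 27.2
t 18.22 F [-2.7 -4.6 -1.7] res -0.10 z 154.92 w 22.0 ff 27.2
t 18.38 F [-3.2 -4.  -1.4] res 0.34 z 155.87 w 21.6 ff 27.1
```

```bash
python3 -m handwheel '0 0.0047 0 -0.0059 0;0 0.0099 0 -0.0115 0;0 0.0155 0 -0.0167 0;0 0.0214 0 -0.0214 0;0 0.0277 0 -0.0256 0;0 0.0344 0 -0.0293 0;0 0.0413 0 -0.0325 0;0 0.0484 0 -0.0351 0;0 0.0484 0 -0.0351 0'; python3 chk2.py
```

```text
time: 19.13
tcp_pos: [499.1, 32.6, 192.0]
tcp_rot: [0.0, -0.174, 0.985, -0.0]
force: [3.1, -4.4, 6.2]
gripper_width: 21.6
finger_force: 27.9
t 19.13 F [-1.4 -5.2 -6.2] res -4.68 z 192.00 w 21.6 ff 27.9
```

```bash
python3 -m handwheel '0 0.0073 0 -0.0021 0;0 0.0148 0 -0.0036 0;0 0.0223 0 -0.0044 0;0 0.0299 0 -0.0048 0;0 0.0375 0 -0.0044 0;0 0.045 0 -0.0036 0;0 0.0525 0 -0.0021 0;0 0.0598 0 0 0;0 0.0654 0 0.002 0;0 0.0708 0 0.0043 0;0 0.0708 0 0.0043 0;0 0.0708 0 0.0043 0'; python3 chk2.py
python3 - <<'E'
from h import *
print((observe()["tcp_pos"]-world(np.load('q.npy'),[[-135,40,92]])[0]))
im=snapshot("scene");cv2.imwrite("pics/s2.png",cv2.resize(im[180:330,230:430,::-1],None,fx=4,fy=4))
E
```

```text
time: 20.13
tcp_pos: [430.3, 7.6, 186.2]
tcp_rot: [-0.003, -0.174, 0.985, -0.001]
force: [-1.5, -8.0, 5.6]
gripper_width: 21.8
finger_force: 27.6
t 20.13 F [ 4.2 -7.  -5.6] res -6.98 z 186.17 w 21.8 ff 27.6
[-38.98078124 -14.06272686  94.17401212]
```

View pics/s2.png

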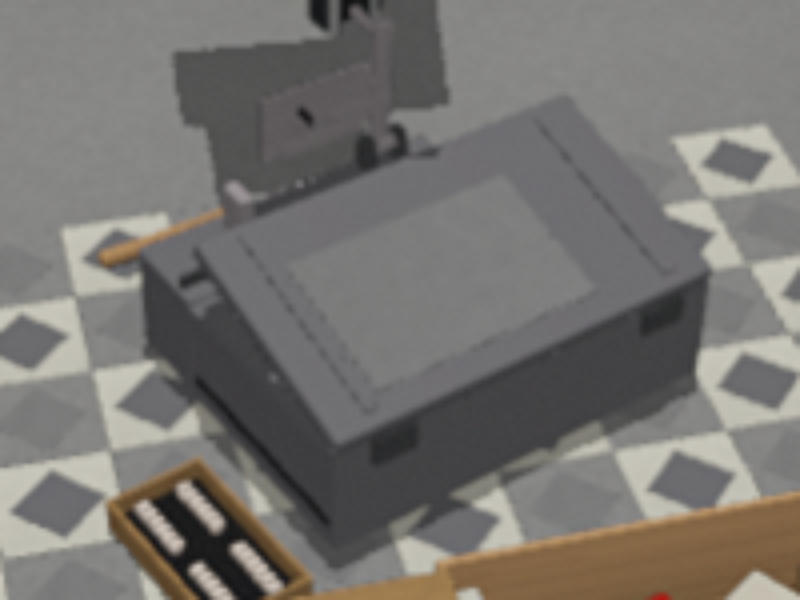

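The lid is ajar and the latch stands upright. Releasing the knob.

```bash
python3 -m handwheel '15 0 -0.001 0 0;30 0 -0.002 0 0;45 0 -0.002 0 0;45 0 -0.002 0 0;45 0 -0.002 0 0;45 0 -0.002 0 0;45 0 -0.002 -0.02 0;45 0 -0.002 -0.045 0;45 0 -0.002 -0.075 0;45 0 -0.002 -0.11 0;45 0 -0.002 -0.11 0;45 0 -0.002 -0.11 0;45 0 -0.002 -0.11 0'
python3 - <<'E'
from h import *
T=wristT();im=snapshot("wrist");cv2.imwrite("pics/w5.png",im[:,:,::-1])
q=np.load('q.npy')
for a in (1.2,1.3,1.4,1.5):
    p=np.arctan2(48,84)+a; print(a,proj("wrist",world(q,[[-135+96.75*np.cos(p),40,92+96.75*np.sin(p)]]),T))
E
```

```text
time: 21.27
tcp_pos: [433.6, 7.3, 296.1]
tcp_rot: [-0.0, -0.174, 0.985, 0.0]
force: [0.1, -0.5, -0.4]
gripper_width: 38.5
finger_force: 0.0
1.2 [[322.81518215 294.42958645]]
1.3 [[322.83163321 278.61258276]]
1.4 [[322.83653822 262.55060299]]
1.5 [[322.8298025  246.59458054]]
```

View pics/w5.png

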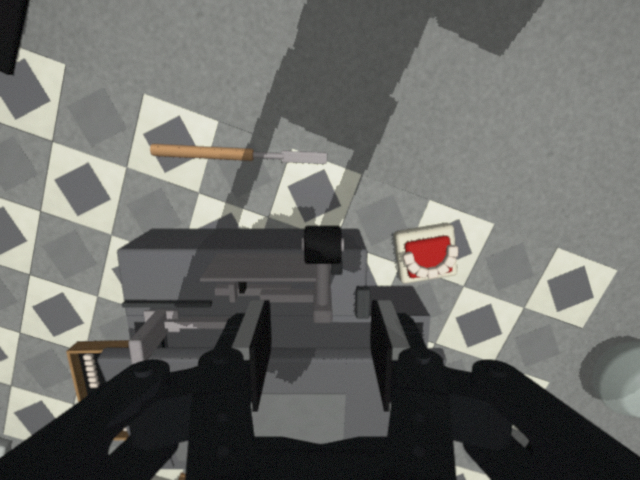

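The knob is at about (323,244), which means the latch is at about 1.5 rad. It is clear of the gripper, and the bystanders are in place.

```bash
python3 -c "
from cell import *
print(finish_job())"
```

```text
the job is handed in; nothing more can be done
None
```

I handed the job in: the tab went home against its stop at about 4.5 N, the latch stands at about 1.5 rad, the lid is ajar, and the bystanders in view had not moved; no verdict came back.

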